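Clamp the formula mixer's lid and hold its dial on the third click

TASK

The formula mixer on the dresser is ready with its lid on, but its hinged lid clamp still stands open: swing the clamp down over the lid and press it until its toe clicks home in the catch on the front post. Only then turn the spring-return dial clockwise, past its first two clicks to the third (three ticks), and hold it there for the mix: finish with the gripper still holding the dial at the third click against its spring, do not let go. Leave the other things on the dresser where they are.

Things in the scene. Friction and masses are not known exactly. Their poses are not given: they have to be found in the camera images.
- mixer: Cordless formula mixer, fixed: white base 150 (x) x 270 (y) x 56 mm high, steel bowl with white lid on its left part (axis y = +55 mm), control pod (deck 100 mm high) on its right part (dial axis y = -80 mm). Origin under the base's middle; x to its back (away from the robot), y to its left, z up; turned up to 0.3 rad. The bowl's handle reaches y = +139 mm
- lid_top (a point): Middle of the bowl lid's flat top, 159 mm above the dresser; the lid is 101 mm across. The catch post, a thin upright 26 mm wide, stands 60 mm in front of this point (towards the robot), its top 173 mm high, with the catch's spring roller on its front
- clamp (a joint): Angle of the lid clamp, rad: 0 = down across the lid with its toe home in the catch; starts standing up at 1.1 to 1.5, range to 1.6. No spring: hinge friction keeps it where it is left. From about 0.085 to 0.05 the toe rides over the catch's spring roller, which takes about 7 N down at the toe; below that it snaps to 0 and stays
- clamp_hinge (a point): Hinge axis of the lid clamp at the back of the bowl, 182 mm above the dresser; fixed to the mixer, axes as the mixer's (hinge axis y). At clamp angle q a point of the strap r from the hinge lies at x = -r cos q, z = +r sin q from here
- clamp_grip (a point): Point of the clamp's steel strap 115 mm from the hinge, mid-thickness: strap 20 mm wide (y), 6 mm thick, free on both sides; closed, its underside is 20 mm above the lid. Axes turn with the strap: x along it to the hinge, y across. A rubber foot, 26 mm across, hangs 22 mm below the strap 66 mm from the hinge
- clamp_toe (a point): Point of the strap 140 mm from the hinge, mid-thickness, right above the toe: press here from above (top face 3 mm higher) to click the clamp home; home, this point is 182 mm above the dresser. A grey thumb tab, 26 mm wide, ends 13 mm past it
- dial (a joint): Turn of the spring-return dial, rad: 0 = rest, grows clockwise seen from above. Clicks at 0.42, 0.84 and 1.26; stop at 1.33. No click keeps it: let go, it flies back to 0. Turning takes 0.05 to 0.23 N m, most at 0.05, 0.47 and 0.89 rad as each ridge is climbed; ridge tops at 0.21, 0.63, 1.05. Holding it in the third takes 0.1 to 0.17 N m
- dial_grip (a point): Middle of the dial's upright grip bar, on the vertical dial axis, 122 mm above the dresser. Bar 56 mm long (own x, black pointer line at the +x end), 12 mm wide (y), 26 mm high, on a round skirt 60 mm across, skirt top 109 mm high. At rest own x is 0.63 rad anticlockwise of the mixer's x. One, two and three black ticks on the deck mark the clicks
- wipes_box_mid (a point): Bystander: white polypropylene wipes box, 120 x 200 x 89 mm high, shut, in the row at the back. Point half-way up it
- hairbrush_mid (a point): Bystander: bamboo hairbrush, 190 mm long, lying on its bristles in the row at the back. Point half-way up it
- duck_mid (a point): Bystander: small green plastic duck, about 75 mm long and high, close to the right (-y) side of the mixer. Point half-way up it
- formula_tin_mid (a point): Bystander: round metal tin with a white lid, 100 mm across, 130 mm high, in the row at the back. Point half-way up it
- steel_bottle_mid (a point): Bystander: stainless steel feeding bottle with a grey cap, 68 mm across, 178 mm high, standing close to the left (+y) side of the mixer. Point half-way up it
- teether_mid (a point): Bystander: blue ring teether, about 85 mm across, 20 mm high, lying in front of the mixer. Point half-way up it
- scoop_mid (a point): Bystander: white measuring scoop, 36 mm cup with a flat handle, about 100 mm long, 26 mm high, lying close to the right (-y) side of the mixer, handle towards the robot. Point half-way up its cup

How it is judged:
On the way, in this order (a step that is already met when the one before it is completed fails the run):
1. the lid clamp is down with its toe home in the catch, the dial still at rest (value of joint clamp below 0.04 rad and value of joint dial below 0.3 rad), for 0.2 s.
2. the fingers hold the dial at the third click, with the clamp home (value of joint clamp below 0.04 rad and value of joint dial above 1.12 rad and contact force between the fingers and dial above 1 N), for 1 s.
At the end, for the whole second after the job is handed in: the clamp is home in its catch (under 0.04 rad), the fingers still bear on the dial (more than 1 N) and keep it at the third click (beyond 1.12 rad, that is past the crest between the second and third click), and no bystander stands more than 30 mm from where it was (all of step 2 and distance of each of wipes_box_mid, hairbrush_mid, duck_mid, formula_tin_mid, steel_bottle_mid, teether_mid, scoop_mid from where it was at the start of the episode below 0.03 m); the arm keeps its last pose, push and grip.
It fails at once if the dial is turned up to its first click while the lid clamp is not home (value of joint dial above 0.3 rad and value of joint clamp above 0.05 rad).
It fails at once if a bystander is pushed away or knocked over (30 mm) (distance of any of wipes_box_mid, hairbrush_mid, duck_mid, formula_tin_mid, steel_bottle_mid, teether_mid, scoop_mid from where it was at the start of the episode above 0.03 m).
It also fails if it takes over 56 s, if anything falls off the work surface, if the arm or the gripper's body presses on something with over 40 N, if the wrist force passes 120 N, or if a joint passes its speed limit or range.

ROBOT

A 6-joint arm with a two-finger parallel gripper is mounted at the origin on the work surface. World frame = base frame: x ahead of the robot, y to its left, z up, the work surface at z = 0. Lengths are in m, angles in rad, forces in N, time in s.
With the tool pointing down it reaches from about 0.375 to 0.9 m from the base axis. Payload 3.1 kg.
Tool frame: the origin (TCP) lies between the finger pads; the fingertips stand 11 mm ahead of it and the grasp point (between the pads) lies 8 mm behind it; z points along the fingers, y is the direction in which the jaws open and shut (so a half turn about z gives the same grasp; the last joint's range is limited). The gripper opens to 85 mm and grips with 20 to 120 N. Pads are 22 mm wide; open, the fingers measure 114 mm over their backs; the gripper's body (76 mm by 85 mm) begins 54 mm behind the grasp point. The pads swing forward as they close: fully open they stand 13 mm farther back than shut.
Start: joints at [1.139, 0.527, 1.433, -0, 1.181, -0.178], TCP at [0.156, 0.605, 0.242] pointing down, gripper open.
Joint ranges: [-3.08, 3.08], [-0.75, 2.2], [0.22, 2.44], [-1.43, 4.57], [0, 2.65], [-2.85, 2.85]. Speed limits (rad/s): [2.79, 2.79, 3.14, 3.14, 3.14, 3.14].

INTERFACE

Orientations are given as a unit quaternion [x, y, z, w].
In Python, from station import manip gives the robot as it stands. The module is installed in compiled form; this text tells all that it offers.
- The arm moves only by the tool arm_command, never from a script. Its argument "rows" is a list of rows, each a list of 3 entries, a list of its own where there are three numbers: the shift along the world's x, y, z in mm, then the turn about the world's z in rad, then the closure, from -1 (fully open) to 1 (shut), so that 0 is half open. A call has 1 to 12 rows; each row shifts and turns the commanded pose from where the row before left it; what a row does not reach is not made up. A row lasts 1/8 s, in which the tool goes at most 62.5 mm and 10.7 degrees, less where a joint would pass 70% of its speed; a pose out of reach is approached as far as the arm can. A call with a gripper value outside its range is refused whole. The fingers move at their own pace and stop on an object; "squeeze" is the grip in N (left out, the last holds). Time passes only in rows, so rows that do not move let the fingers close. It gives the time, the measured TCP pose, the force and the opening at its end, in the units of the state.
- manip.sense(): the state, without advancing time (a new reading comes with each control period).
- manip.snapshot(name): name is "scene" or "top" or "wrist"; returns the picture (420x560x3 uint8, blue, green, red); there is no depth.
- manip.get_calibration(name): a dict with "fovy" (degrees; the focal length in pixels is half the picture's height over the tangent of half this angle, whatever the lens; pixels are square), "cx", "cy" (the principal point, pixels), "k1" (the pictures are not rectified: a ray, as slopes to the right and down, at radius r is drawn at 1 + k1 r^2 times it, then the intrinsics apply), "R" (3x3) and "t" (3): a world point X has camera coordinates R X + t. Camera axes: x right, y down, z forward; pixel columns grow to the right and rows downward; lengths in m; the calibration is good to about 2 mm. A picture is of the moment at which its call begins: read the wrist's pose just before it. get_calibration takes no time and is no camera call; for the wrist camera it gives the pose at the moment of the call.
- manip.sign_off(): hands the job in, once; it reports no verdict.
The state is a dict: "t": time; "q": joint angles; "qd": joint speeds; "tau": joint torques, N m; "tcp_pos": TCP position; "tool_rot": TCP orientation; "force": force on the tool from outside, world axes, zero at the start; "ft_torque": the same for the moment, N m; "finger_gap": opening from 0.0 (shut) to 1.0 (fully open).
Only numpy, scipy, OpenCV 4.12 (cv2) and the standard library are available. Lean on these libraries where they do the work, as an engineer would, in place of code of your own. Each camera call takes 0.05 s, during which the arm holds its last target.

## Working session

There is one attempt and no reset: what is moved stays moved. The work goes in short steps, Python scripts to look and compute and a tool call to move; the robot and the scene stay as the last step left them, time stands still between calls to the robot, and variables do not carry over. Pictures are saved under pics/ and viewed, and the job is handed in when it is done.

Besides the shell and the picture viewer there is one more tool, called after "Call:" as name([rows], argument=value, ...), one row to a line, values as JSON. arm_command: Moves the arm, as the interface text tells. Its arguments: {"type":"object","properties":{"rows":{"type":"array","items":{"type":"array"}},"squeeze":{"type":"number"}},"required":["rows"]}

```bash
mkdir -p pics; cat > h.py <<'E'
import numpy as np, cv2
from station import manip
def cal(n):
    c=manip.get_calibration(n); f=210/np.tan(np.radians(c['fovy'])/2)
    return f,c['cx'],c['cy'],c['k1'],np.array(c['R']),np.array(c['t'])
def ray(c,u,v):
    f,cx,cy,k1,R,t=c
    d=np.array([(u-cx)/f,(v-cy)/f]); s=d.copy()
    for _ in range(30): s=d/(1+k1*(s@s))
    return -R.T@t, R.T@np.array([s[0],s[1],1])
def onz(c,u,v,z):
    o,d=ray(c,u,v); return o+d*(z-o[2])/d[2]
def proj(c,X):
    f,cx,cy,k1,R,t=c
    p=R@np.array(X)+t; s=p[:2]/p[2]; s=s*(1+k1*(s@s)); return s*f+[cx,cy]
E
python3 - <<'E'
from h import *
s=manip.sense(); print(s)
for n in ['scene','top','wrist']:
    c=cal(n); print(n,c[:4],'cam',-c[4].T@c[5])
    cv2.imwrite(f'pics/{n}0.png',manip.snapshot(n))
E
```

```text
{'t': 0.0, 'q': array([ 1.13948861e+00,  5.28482264e-01,  1.43392756e+00, -1.75017090e-05,
        1.18136663e+00, -1.78524377e-01]), 'qd': array([-1.06619481e-03,  8.29300732e-04,  4.33901955e-04,  4.25165592e-04,
       -6.21846130e-05, -9.01629161e-04]), 'tau': array([-9.55523101e-04, -4.42352664e+01, -1.78018409e+01, -2.94875217e-04,
        8.58764484e-03,  5.00284401e-06]), 'tcp_pos': array([0.15600663, 0.60449558, 0.24131565]), 'tool_rot': array([ 1.26052044e-01,  9.92023029e-01, -1.04396662e-03, -3.20085285e-04]), 'force': array([-0.29933059,  0.2657607 ,  0.38104177]), 'ft_torque': array([-0.01322157, -0.00266456,  0.0412716 ]), 'finger_gap': 1.0021416955225957}
scene (np.float64(514.214405446323), 282.7383587696993, 209.1876725968788, -0.18909336134067312) cam [ 0.98370006 -0.63166857  0.72017345]
top (np.float64(422.72748117417433), 280.3475420915427, 215.54845728656844, -0.13330001034126876) cam [0.4115412  0.06453898 1.06908313]
wrist (np.float64(321.04739917067076), 281.4883617451562, 204.85128814890464, 0.018487180867817272) cam [0.08272517 0.62333809 0.37285046]
```

View pics/scene0.png

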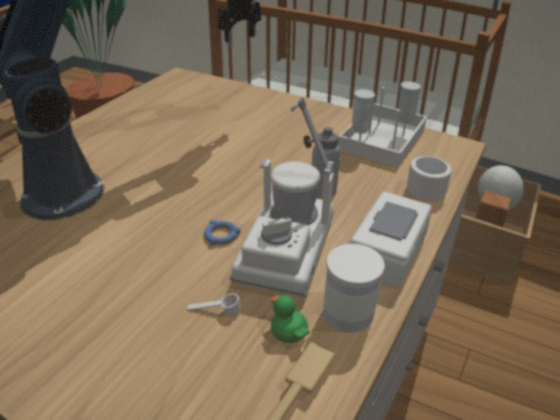

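View pics/top0.png

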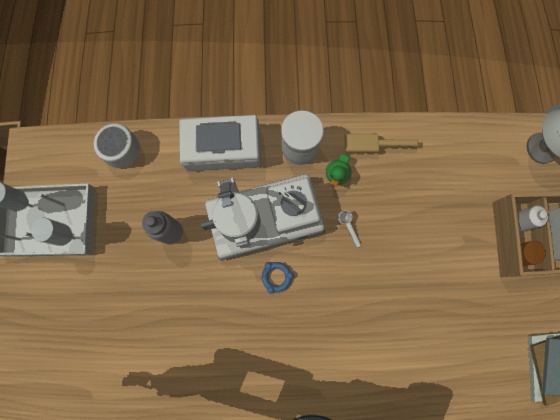

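View pics/wrist0.png

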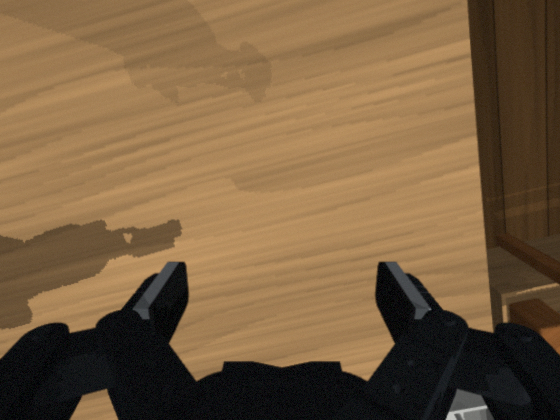

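The overviews show the mixer near (265,217) in "top", with the clamp strap standing at about (230,190). The dial is near (293,203), and the bottle, teether, scoop and duck are close around it. I'll zoom in to measure.

```bash
python3 - <<'E'
from h import *
a=cv2.imread('pics/top0.png')[165:275,190:350]; cv2.imwrite('pics/topz.png',cv2.resize(a,None,fx=5,fy=5,interpolation=cv2.INTER_CUBIC))
a=cv2.imread('pics/scene0.png')[90:290,220:350]; cv2.imwrite('pics/scenez.png',cv2.resize(a,None,fx=3,fy=3,interpolation=cv2.INTER_CUBIC))
E
```

```text
(no output)
```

View pics/topz.png

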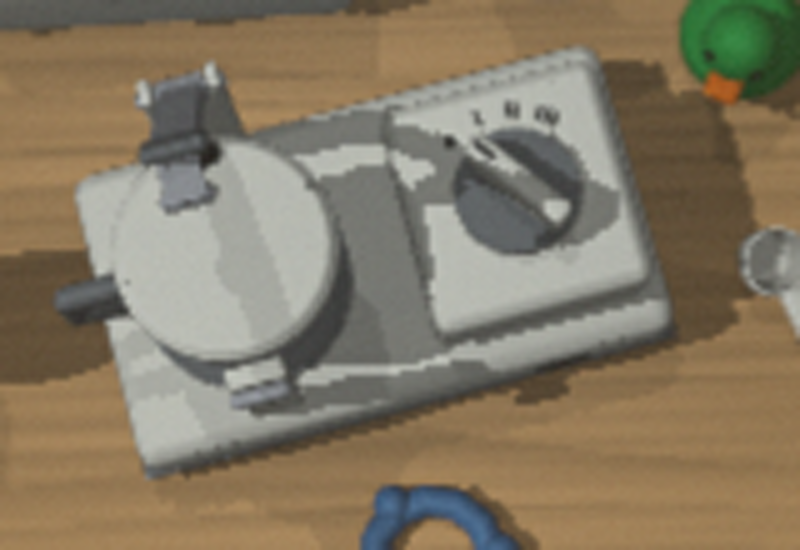

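View pics/scenez.png

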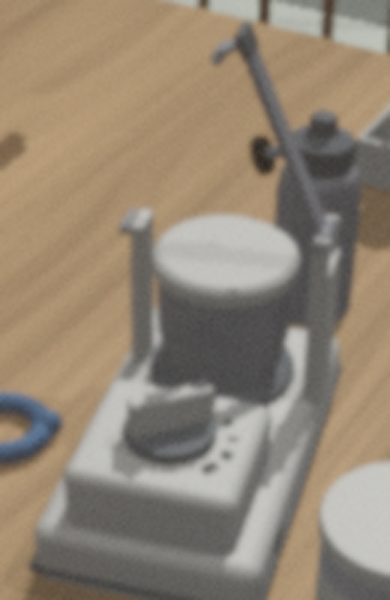

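```bash
python3 - <<'E'
from h import *
c=cal('top')
P=lambda x,y:(190+(x+.5)/5-.5,165+(y+.5)/5-.5)
lid=onz(c,*P(224,248),.157); dial=onz(c,*P(519,190),.107)
print('lid',lid,'dial',dial)
d=lid-dial; print(np.hypot(*d[:2]), 'yaw',np.arctan2(-d[0],d[1]))
for q in [(150,478),(676,335),(78,186),(590,48)]: print(q,onz(c,*P(*q),.05))
for q in [(440,335),(650,280),(388,108),(588,60)]: print('deck',q,onz(c,*P(*q),.1))
print('bar ends',onz(c,*P(556,212),.135),onz(c,*P(480,148),.135))
import math
yaw=np.arctan2(-d[0],d[1]); R=np.array([[np.cos(yaw),-np.sin(yaw)],[np.sin(yaw),np.cos(yaw)]])
hinge_guess=None
# strap tip scene/top triangulate: top tab end (190,200) ; scene (218,57)
cs=cal('scene')
def tri(a,b):
    o1,d1=ray(c,*a);o2,d2=ray(cs,*b)
    A=np.stack([d1,-d2],1);s=np.linalg.lstsq(A,o2-o1,rcond=None)[0]
    p=o1+d1*s[0];q=o2+d2*s[1];return (p+q)/2,np.linalg.norm(p-q)
S=lambda x,y:(220+(x+.5)/3-.5,90+(y+.5)/3-.5)
print('strap end',tri(P(180,150),S(245,38)))
print('tab',tri(P(187,200),S(218,57)))
print('hinge',tri(P(180,75),S(326,222)))
print('post top',tri(P(258,378),S(138,217)))
E
```

```text
lid [0.57777511 0.15960461 0.157     ] dial [0.61028345 0.02734654 0.107     ]
0.13619467715329692 yaw 0.24101684980467114
(150, 478) [0.48556152 0.20792271 0.05      ]
(676, 335) [ 0.54781181 -0.04886213  0.05      ]
(78, 186) [0.63054205 0.2429026  0.05      ]
(590, 48) [ 0.69338406 -0.01283588  0.05      ]
deck (440, 335) [0.54436508 0.06597313 0.1       ]
deck (650, 280) [ 0.56727644 -0.03238327  0.1       ]
deck (388, 108) [0.65299711 0.08745259 0.1       ]
deck (588, 60) [ 0.67369471 -0.00784303  0.1       ]
bar ends [0.59390665 0.01211356 0.135     ] [0.62442281 0.04540986 0.135     ]
strap end (array([0.58645806, 0.15929156, 0.31481256]), np.float64(0.0011249375593964431))
tab (array([0.56990335, 0.1580578 , 0.29856696]), np.float64(0.0015169208797164288))
hinge (array([0.64603464, 0.17335903, 0.19220049]), np.float64(0.002922653988834875))
post top (array([0.5180812 , 0.14403413, 0.17147408]), np.float64(0.00042584237598446053))
```

Call:
arm_command([
  [[35,-35,20],0.04,1],
  [[39,-36,20],0.04,1],
  [[39,-36,20],0.04,1],
  [[39,-36,20],0.04,1],
  [[39,-36,20],0.04,1],
  [[39,-36,20],0.04,1],
  [[39,-36,20],0.04,1],
  [[39,-36,0],0.04,1],
  [[39,-36,0],0.04,1],
  [[39,-36,0],0.04,1],
  [[39,-36,0],0.04,1],
  [[39,-36,0],0.04,1],
], squeeze=40)

```text
t: 1.65
tcp_pos: [0.6212, 0.1728, 0.3819]
tool_rot: [-0.114, 0.993, 0.0, -0.0]
force: [0.4, 1.2, 0.9]
finger_gap: 0.0
```

```bash
python3 - <<'E'
from h import *
s=manip.sense(); print(s['tcp_pos'],s['t'])
c=cal('wrist'); w=manip.snapshot('wrist'); cv2.imwrite('pics/w1.png',w)
a=manip.snapshot('scene'); cs=cal('scene')
z=cv2.resize(a[20:270,180:380],None,fx=2.9,fy=2.4,interpolation=cv2.INTER_CUBIC); cv2.imwrite('pics/s1.png',cv2.resize(a[20:220,200:380],None,fx=3,fy=3,interpolation=cv2.INTER_CUBIC))
E
```

```text
[0.62117682 0.17279915 0.38190113] 1.65
```

View pics/w1.png

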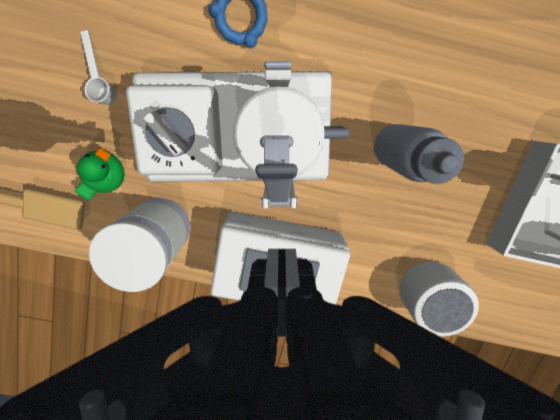

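View pics/s1.png

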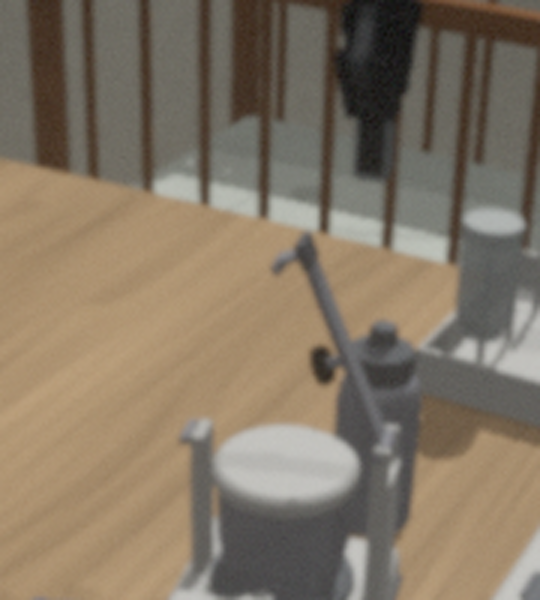

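```bash
python3 - <<'E'
from h import *
c=cal('wrist')
l=onz(c,279.5,133,.157); d=onz(c,170,131.5,.107); print('lid',l,'dial',d, np.hypot(*(l-d)[:2]), np.arctan2(-(l-d)[0],(l-d)[1]))
print('post top',onz(c,278,67,.172))
print('clamp end bar mid z.315',onz(c,277,171,.315))
print('base',[onz(c,*p,.05)[:2] for p in [(331,72),(329,180),(134,181),(137,73)]])
print('hinge pins',onz(c,279,203,.182))
E
```

```text
lid [0.57741166 0.15652864 0.157     ] dial [0.60932463 0.02516436 0.107     ] 0.1351851046774394 0.2383182172207413
post top [0.51515352 0.14126128 0.172     ]
clamp end bar mid z.315 [0.58804235 0.15854353 0.315     ]
base [array([0.49328708, 0.20720424]), array([0.63570716, 0.24324609]), array([ 0.70025934, -0.03573542]), array([ 0.55163122, -0.04429759])]
hinge pins [0.64734912 0.17177442 0.182     ]
```

Call:
arm_command([
  [[1,-5,-33],0.01,1],
  [[0,0,-33],0,1],
  [[-19,-5,0],0,1],
  [[-14,-4,-8],0,1],
  [[-14,-3,-9],0,1],
  [[-10,-3,-9],0,1],
  [[-9,-2,-9],0,1],
  [[-8,-2,-11],0,1],
  [[-7,-2,-11],0,1],
  [[-6,-1,-12],0,1],
  [[-5,-2,-12],0,1],
  [[0,0,0],0,1],
])

```text
t: 3.25
tcp_pos: [0.5282, 0.1449, 0.234]
tool_rot: [-0.118, 0.993, 0.0, -0.002]
force: [-0.6, -0.7, -0.2]
finger_gap: 0.003
```

```bash
python3 - <<'E'
from h import *
w=manip.snapshot('wrist'); cv2.imwrite('pics/w2.png',w)
a=manip.snapshot('scene'); cv2.imwrite('pics/s2.png',cv2.resize(a[90:290,190:370],None,fx=3,fy=3,interpolation=cv2.INTER_CUBIC))
E
```

```text
(no output)
```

View pics/w2.png

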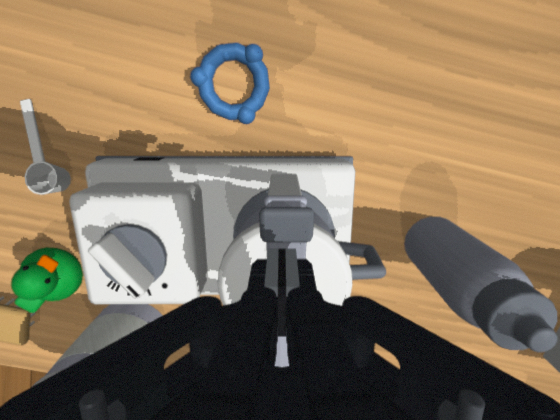

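View pics/s2.png

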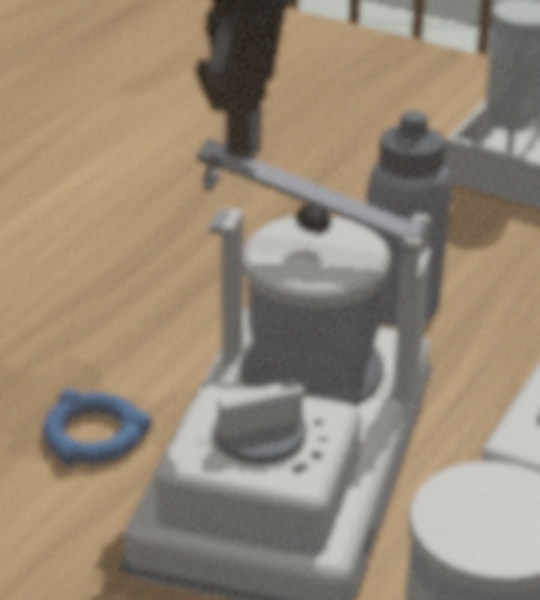

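Call:
arm_command([
  [[-4,-1,-9],0,1],
  [[-4,-1,-8],0,1],
  [[-4,-1,-5],0,1],
  [[0,0,0],0,1],
])

```text
t: 3.85
tcp_pos: [0.5164, 0.142, 0.2127]
tool_rot: [-0.118, 0.993, 0.0, -0.001]
force: [0.0, 0.6, 0.0]
finger_gap: 0.005
```

Call:
arm_command([
  [[0,0,-4],0,1],
  [[0,0,-4],0,1],
  [[0,0,-3],0,1],
  [[0,0,0],0,1],
])

```text
t: 4.35
tcp_pos: [0.5173, 0.1421, 0.2032]
tool_rot: [-0.118, 0.993, -0.0, 0.0]
force: [-2.4, -0.7, 6.0]
finger_gap: 0.006
```

Call:
arm_command([
  [[0,0,-3],0,1],
  [[0,0,-3],0,1],
  [[0,0,0],0,1],
])

```text
t: 4.72
tcp_pos: [0.5175, 0.1422, 0.1969]
tool_rot: [-0.118, 0.993, -0.0, 0.0]
force: [-1.6, -0.9, 6.2]
finger_gap: 0.004
```

Call:
arm_command([
  [[0,0,-2],0,1],
  [[0,0,-2],0,1],
  [[0,0,0],0,1],
])

```text
t: 5.1
tcp_pos: [0.5176, 0.1421, 0.1961]
tool_rot: [-0.119, 0.993, -0.0, 0.001]
force: [-6.6, -1.0, 25.7]
finger_gap: 0.006
```

Call:
arm_command([
  [[0,0,25],0,1],
  [[0,0,40],0,0],
  [[20,-25,10],0.12,0],
  [[20,-25,0],0.12,0],
  [[17,-25,0],0.12,0],
  [[13,-20,0],0.12,0],
  [[0,0,0],0.12,0],
  [[0,0,0],0,0],
])

```text
t: 6.1
tcp_pos: [0.5875, 0.0468, 0.2667]
tool_rot: [-0.406, 0.914, 0.0, -0.0]
force: [-0.1, 0.8, -1.4]
finger_gap: 0.499
```

```bash
python3 - <<'E'
from h import *
s=manip.sense(); print(s['tcp_pos'],s['tool_rot'],s['q'])
w=manip.snapshot('wrist'); cv2.imwrite('pics/w3.png',w)
a=manip.snapshot('scene'); cv2.imwrite('pics/s3.png',cv2.resize(a[90:290,190:370],None,fx=3,fy=3,interpolation=cv2.INTER_CUBIC))
c=cal('wrist'); print('dial proj',proj(c,[.6098,.0263,.135]))
E
```

```text
[0.58745138 0.04680894 0.26666702] [-4.05563742e-01  9.14066727e-01  1.88098614e-04 -1.83179739e-04] [-1.10042706e-01  4.52389079e-01  1.49664511e+00  1.51235603e-04
  1.19306441e+00 -2.51608585e+00]
dial proj [244.45841456 198.70893713]
```

View pics/w3.png

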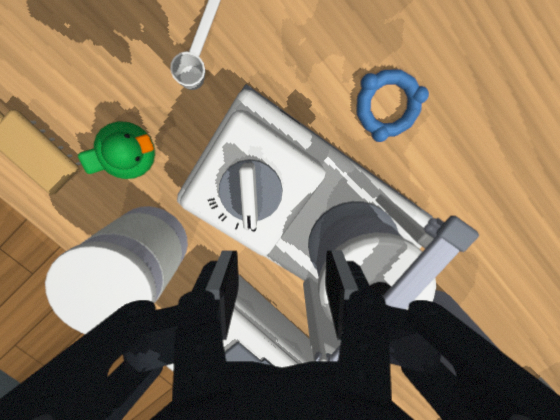

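View pics/s3.png

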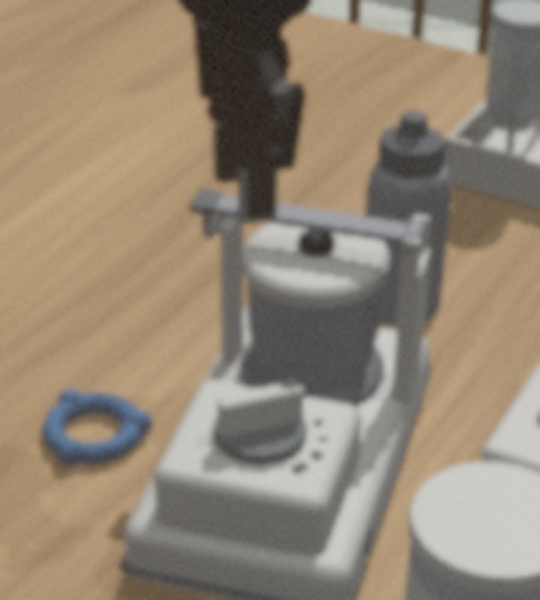

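```bash
python3 - <<'E'
from h import *
c=cal('wrist'); cs=cal('scene')
w=cv2.imread('pics/w3.png'); cv2.imwrite('pics/w3z.png',cv2.resize(w[140:260,170:300],None,fx=5,fy=5,interpolation=cv2.INTER_CUBIC))
a=cv2.imread('pics/s3.png')
h=np.array([.6417,.1737,.182]); x=np.array([.971,.238,0])
for q,col in [(0,(0,0,255)),(.09,(0,255,0))]:
  for r in (0,.14,.153):
    p=proj(cs,h-x*r*np.cos(q)+np.array([0,0,r*np.sin(q)])); cv2.circle(a,(int((p[0]-190)*3),int((p[1]-90)*3)),2,col,-1)
cv2.imwrite('pics/s3m.png',a)
E
```

```text
(no output)
```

View pics/w3z.png

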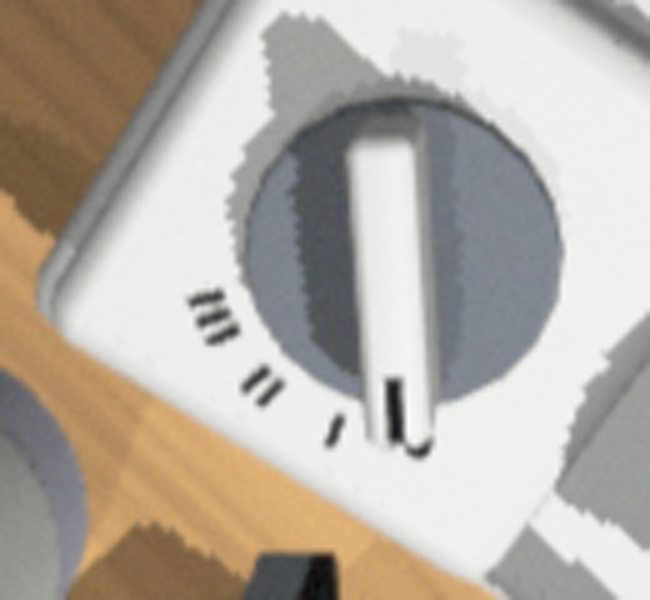

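View pics/s3m.png

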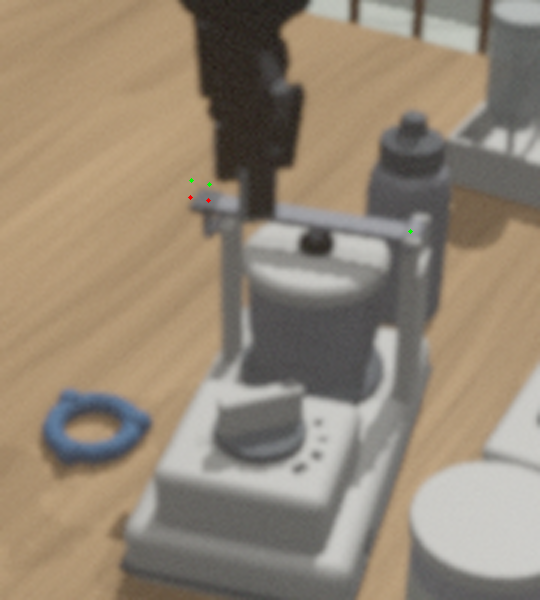

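```bash
python3 - <<'E'
from h import *
c=cal('wrist')
P=lambda x,y:(170+(x+.5)/5-.5,140+(y+.5)/5-.5)
print('skirt',onz(c,*P(403,250),.108))
a=onz(c,*P(384,137),.135);b=onz(c,*P(402,446),.135);print(a,b,(a+b)/2,np.linalg.norm(a-b),np.arctan2(*(b-a)[[1,0]]))
s=manip.sense();q=s['tool_rot'];print(s['tcp_pos'],2*np.arctan2(q[1],q[0]))
E
```

```text
skirt [0.60724291 0.027124   0.108     ]
[0.58960859 0.0077727  0.135     ] [0.62531573 0.0493051  0.135     ] [0.60746216 0.0285389  0.135     ] 0.05477170113946879 0.8606737682912801
[0.58716916 0.04732646 0.26693236] 3.9771986568875897
```

Call:
arm_command([
  [[21,-20,-10],0.03,0],
  [[0,0,-35],0,0],
  [[0,0,-35],0,0],
  [[0,0,-30],0,0],
  [[0,0,-20],0,0],
  [[0,0,-12],0,0],
  [[0,0,0],0,0],
])

```text
t: 7.08
tcp_pos: [0.6078, 0.0274, 0.1247]
tool_rot: [-0.42, 0.907, 0.0, -0.001]
force: [0.1, -0.6, 0.2]
finger_gap: 0.5
```

```bash
python3 - <<'E'
from h import *
s=manip.sense();q=s['tool_rot'];print(s['tcp_pos'],2*np.arctan2(q[1],q[0]),s['q'][5])
cv2.imwrite('pics/w4.png',manip.snapshot('wrist'))
E
```

```text
[0.60784733 0.02744193 0.12465435] 4.0086861319113485 -2.5762051779965573
```

View pics/w4.png

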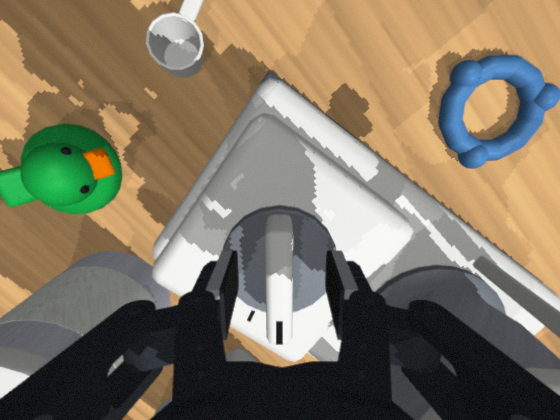

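The bar is centred between the fingers (bar x≈280, fingers 236 and 328), so I'll close on it.

Call:
arm_command([
  [[0,0,0],0,1],
  [[0,0,0],0,1],
  [[0,0,0],0,1],
  [[0,0,0],0,1],
], squeeze=60)

```text
t: 7.62
tcp_pos: [0.6091, 0.027, 0.1265]
tool_rot: [-0.42, 0.907, -0.001, 0.001]
force: [-0.4, 0.7, 5.6]
finger_gap: 0.122
```

Call:
arm_command([
  [[1,0,2],0,1],
  [[0,0,0],-0.1,1],
  [[0,0,0],-0.1,1],
  [[0,0,0],-0.1,1],
  [[0,0,0],-0.1,1],
  [[0,0,0],0,1],
])

```text
t: 8.38
tcp_pos: [0.6087, 0.0274, 0.1266]
tool_rot: [-0.232, 0.973, 0.0, -0.001]
force: [-0.2, 0.3, -3.4]
finger_gap: 0.121
```

```bash
python3 - <<'E'
from h import *
s=manip.sense();q=s['tool_rot'];print(s['tcp_pos'],2*np.arctan2(q[1],q[0]),s['q'][5],s['ft_torque'],s['force'])
cv2.imwrite('pics/w5.png',manip.snapshot('wrist'))
E
```

```text
[0.60874657 0.02742335 0.12661787] 3.6101608882359284 -2.1778984765334006 [ 0.11032549 -0.09014036  0.11043483] [-0.20843083  0.32081135 -3.38411253]
```

View pics/w5.png

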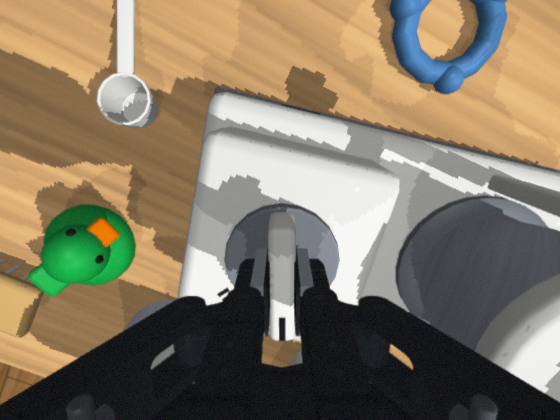

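Call:
arm_command([
  [[0,0,0],-0.1,1],
  [[0,0,0],-0.1,1],
  [[0,0,0],-0.1,1],
  [[0,0,0],-0.1,1],
  [[0,0,0],-0.1,1],
  [[0,0,0],-0.1,1],
  [[0,0,0],-0.1,1],
  [[0,0,0],-0.1,1],
  [[0,0,0],-0.08,1],
  [[0,0,0],0,1],
  [[0,0,0],0,1],
])

```text
t: 9.8
tcp_pos: [0.6087, 0.0285, 0.1267]
tool_rot: [0.204, 0.979, 0.001, -0.001]
force: [1.4, 6.3, -4.4]
finger_gap: 0.125
```

```bash
python3 - <<'E'
from h import *
s=manip.sense();q=s['tool_rot'];print(s['tcp_pos'],2*np.arctan2(q[1],q[0]),s['q'][5],s['ft_torque'],s['force'])
cv2.imwrite('pics/w6.png',manip.snapshot('wrist'))
cv2.imwrite('pics/s6.png',cv2.resize(manip.snapshot('scene')[90:290,190:370],None,fx=3,fy=3,interpolation=cv2.INTER_CUBIC))
cv2.imwrite('pics/t6.png',manip.snapshot('top'))
E
```

```text
[0.6086904  0.02853776 0.1266524 ] 2.731196982248635 -1.299353023320717 [ 0.91260454 -0.26873382  0.21817932] [ 1.38146537  6.33553908 -4.43086656]
```

View pics/w6.png

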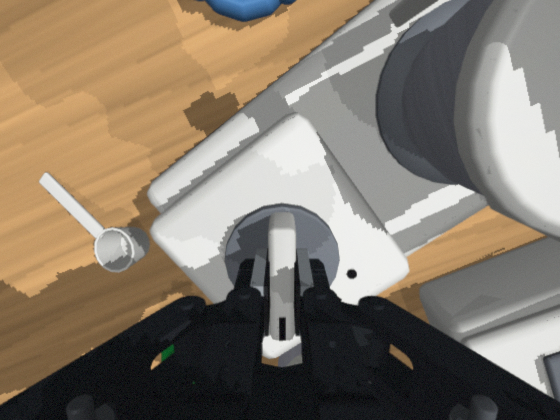

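View pics/s6.png

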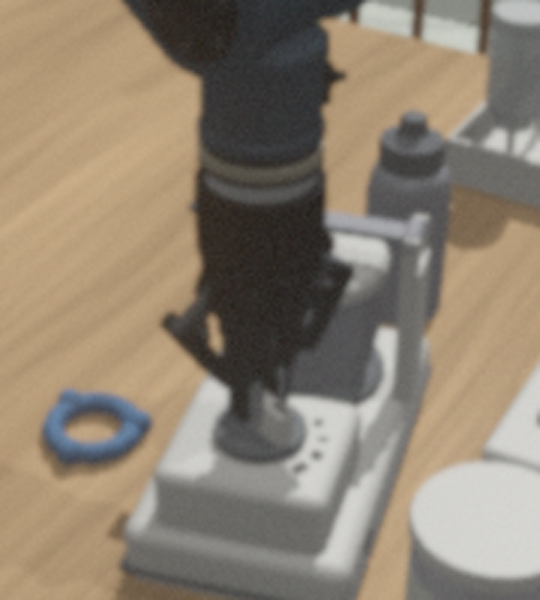

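View pics/t6.png

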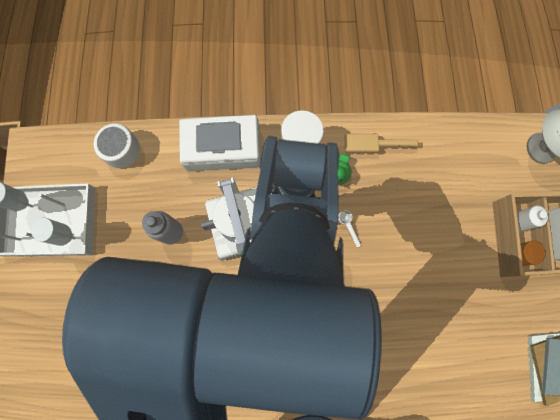

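Call:
arm_command([
  [[0,0,0],0,1],
  [[0,0,0],0,1],
  [[0,0,0],0,1],
  [[0,0,0],0,1],
  [[0,0,0],0,1],
  [[0,0,0],0,1],
  [[0,0,0],0,1],
  [[0,0,0],0,1],
  [[0,0,0],0,1],
  [[0,0,0],0,1],
  [[0,0,0],0,1],
  [[0,0,0],0,1],
])

```text
t: 11.45
tcp_pos: [0.6087, 0.0286, 0.1266]
tool_rot: [0.204, 0.979, 0.001, -0.001]
force: [-0.5, 6.4, -4.7]
finger_gap: 0.124
```

```bash
python3 - <<'E'
from h import *
s=manip.sense();q=s['tool_rot'];print(s['t'],s['tcp_pos'],2*np.arctan2(q[1],q[0]),s['ft_torque'],s['force'],s['finger_gap'])
w=manip.snapshot('wrist');cv2.imwrite('pics/w7.png',w); print(cv2.absdiff(w,cv2.imread('pics/w6.png')).max(axis=2)[200:350,220:340].mean())
c=cal('wrist')
a=onz(c,281.5,212,.135);b=onz(c,282,340,.135);print(np.linalg.norm(a-b),np.arctan2(*(b-a)[[1,0]]),'dial',.239+.63-np.arctan2(*(b-a)[[1,0]]))
E
```

```text
11.45 [0.60867919 0.02856182 0.12662506] 2.731262344545166 [ 0.895309   -0.16230269  0.20982479] [-0.53974707  6.36021449 -4.72479819] 0.12438161574806185
3.794277777777778
0.06170659650020215 -0.40703805474845955 dial 1.2760380547484595
```

View pics/w7.png

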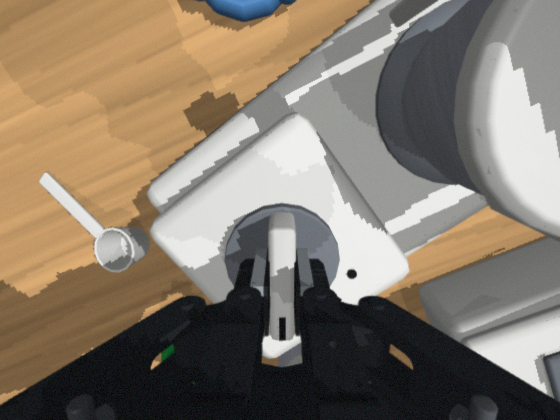

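The picture hasn't changed over the 1.5 s hold. The dial reads about 1.276 rad with the grip intact, so I'm handing in.

```bash
python3 -c "
from station import manip
print(manip.sign_off())"
```

```text
the job is handed in; nothing more can be done
None
```

The lid clamp is home in its catch, and the gripper is still holding the dial at the third click. I handed the job in at about 11.5 s of the 56 s allowed; the sign-off gives no verdict.

- **Clamp:** I swung it down with the closed fingers and pressed at the toe. It stopped hard at 26 N with the fingertips about 185 mm up, the height of the strap's top face when closed. The scene camera afterwards showed the strap on the line computed for 0 rad.
- **Dial:** I gripped the bar at 60 N and turned it clockwise. The tool turned 1.277 rad and the wrist picture gave about 1.276 rad (third click 1.26, stop 1.33). Through a 1.5 s hold the picture, opening and pose stayed the same, with about 0.21 N m of reaction torque at the wrist. That is above the 0.1 to 0.17 N m given for holding, though the reading also includes some side load from a 6 N sideways force.
- **Bystanders:** By eye, those in view in the last top picture stand where they started. The teether was hidden by the arm there, but the scene camera showed it unmoved. I didn't measure any of them.
- **Disagreements:** My estimates of the lid and dial positions differed by 2–3 mm between cameras, with no effect on the grasp. On gripping, the fingertips touched the dial's skirt (5.6 N upward), so I raised the tool 2 mm before turning.

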